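# First-in-first-out restock of a sample-jar lane

### The job

Restock the tall-jar lane of the sample rack first-in-first-out: first bring the tall jar that is already in the rack forward along its lane (sliding it or lifting it a little) until it stands upright against the lip at the rack's front. Only then take the other tall jar from the bench and stand it upright in the same lane close behind the first, no more than a finger's width away. Leave the squat pot in the other lane where it is.

Things in the scene. Friction and masses are not known exactly. Their poses are not given: they have to be found in the camera images.
- rack: Grey tray, 200 x 182 mm, fixed. Origin: centre of underside; x runs along the two lanes from front (robot end) to back, y across. Lane centre lines y = +50 and -50 mm, 74 mm wide inside, floor 6 mm up; spine (26 mm wide) and outer walls 21 mm high. Front lip 25 mm high, inner face at x = -96; back end x = +100, open. One lane holds the old tall jar, the other a squat pot; which varies.
- old_jar_center (a point): Centre (half-way up, on the axis) of the old tall jar, standing in the rear half of one rack lane at the start: a clear straight-sided round jar with tan contents and a white screw cap, 52 mm diameter over its whole height, 90 mm high, about 0.16 kg. z axis up along the jar.
- new_jar_center (a point): Centre (half-way up, on the axis) of the new tall jar, of the same kind and size as the old one (52 mm diameter, 90 mm high); at the start it stands on the bench to the right (-y) of the rack, among a squat pot and a taller bottle with a blue cap, all in varying places over 100 mm apart, centre to centre. z axis up.
- rack_pot_center (a point): Centre (half-way up, on the axis) of the squat pot in the other lane of the rack, to be left alone: clear, round, white cap, 58 mm diameter, 42 mm high. z axis up.

How it is judged:
On the way:
1. the old jar stands upright at the front of its own lane, within 20 mm of the lip, while the new jar is still out of the rack (more than 140 mm from the rack's centre) (x of old_jar_center in the frame of rack between -0.075 and -0.05 m and z of old_jar_center in the frame of rack between 0.045 and 0.057 m and angle between old_jar_center's own z axis and vertical below 0.17 rad and ((y of old_jar_center in the frame of rack between 0.028 and 0.072 m and y of rack_pot_center in the frame of rack between -0.08 and -0.02 m) or (y of old_jar_center in the frame of rack between -0.072 and -0.028 m and y of rack_pot_center in the frame of rack between 0.02 and 0.08 m)) and horizontal distance between new_jar_center and rack above 0.14 m), for 0.2 s.
At the end, for the whole second after the job is handed in: Both tall jars stand upright (within about 10 degrees) on the floor of the old jar's original lane, at rest: the old jar at the front with at most 20 mm between it and the lip, the new jar behind it with at most 22 mm between the two jars; the squat pot is still in the other lane (x of old_jar_center in the frame of rack between -0.075 and -0.05 m and z of old_jar_center in the frame of rack between 0.045 and 0.057 m and angle between each of old_jar_center, new_jar_center's own z axis and vertical below 0.17 rad and z of new_jar_center in the frame of rack between 0.045 and 0.057 m and ((y of old_jar_center in the frame of rack between 0.028 and 0.072 m and y of new_jar_center in the frame of rack between 0.028 and 0.072 m and y of rack_pot_center in the frame of rack between -0.08 and -0.02 m) or (y of old_jar_center in the frame of rack between -0.072 and -0.028 m and y of new_jar_center in the frame of rack between -0.072 and -0.028 m and y of rack_pot_center in the frame of rack between 0.02 and 0.08 m)) and x of new_jar_center in the frame of rack above -0.03 m and horizontal distance between old_jar_center and new_jar_center below 0.074 m and linear speed of each of old_jar, new_jar below 0.02 m/s); the robot touches nothing.
It fails at once if the squat pot in the other lane is moved more than 20 mm or tipped (distance of rack_pot_center from where it was at the start of the episode above 0.02 m or angle between rack_pot_center's own z axis and vertical above 0.4 rad).
It fails at once if a tall jar is knocked over (angle between any of old_jar_center, new_jar_center's own z axis and vertical above 0.9 rad).
It also fails if it takes over 51 s, if anything falls off the work surface, if the arm or the gripper's body presses on something with over 40 N, if the wrist force passes 120 N, or if a joint passes its speed limit or range.

### The arm

A 7-joint arm with a two-finger parallel gripper is mounted at the origin on the work surface. World frame = base frame: x ahead of the robot, y to its left, z up, the work surface at z = 0. Lengths are in m, angles in rad, forces in N, time in s.
With the tool pointing down it reaches from about 0.425 to 0.925 m from the base axis. Payload 6.8 kg.
Tool frame: the origin (TCP) lies on the front face of the gripper's body, between the roots of the fingers; the fingertips stand 73 mm ahead of it and the grasp point (between the pads) lies 54 mm ahead of it (env.nose_length is the distance from the TCP to the fingertips, in m); z points along the fingers, y is the line along which they close (so a half turn about z gives the same grasp; the last joint's range is limited). The gripper opens to 85 mm and grips with 20 to 120 N. Pads are 22 mm wide; open, the fingers measure 114 mm over their backs; the gripper's body (76 mm by 85 mm) begins 54 mm behind the grasp point. The pads swing forward as they close: fully open they stand 13 mm farther back than shut.
Start: joints at [1.017, 0.477, 0.022, 1.555, -0.011, 1.109, -0.083], TCP at [0.291, -0.609, 0.304] pointing down, gripper open.
Joint ranges: [-2.96, 2.96], [-0.34, 2.1], [-1.41, 1.46], [0.24, 2.44], [-1.37, 4.51], [0.17, 1.92], [-2.96, 2.96]. Speed limits (rad/s): [2.39, 2.39, 3.14, 3.14, 3.14, 3.14, 3.14].

### API

Orientations are given as a unit quaternion [w, x, y, z].
In Python, from cell import env, kin, camera, calibration, job gives the robot as it stands. The module is installed in compiled form; this text tells all that it offers. Calls block until the motion is done:
- env.reach(position, orientation): joint-space move of the TCP to a pose.
- env.movel(position, velocity=0.15, rot=None, stop_force=None): straight line of the TCP; rot=None keeps the orientation; velocity is the mean speed in m/s. With stop_force (N) it stops when the force on the tool has changed by that much, and returns True; else False.
- env.goto_joints(angles): joint-space move.
- env.grip(opening, f_grip=None): finger opening in m; f_grip is the grip in N (None keeps the last); returns when the fingers have stopped.
- env.dwell(seconds).
- kin.inverse_kinematics(position, orientation): joint angles nearest the present ones, or None.
- env.get_state(): the state.
- camera(name): name is "scene" or "top" or "wrist"; returns (picture, depth): 384x512x3 uint8, blue, green, red; 384x512 float32, m along the optical axis (not along the pixel's ray), 0 where there is no reading.
- calibration(name): a dict with "fx", "fy", "cx", "cy" (pixels), "rvec" (rotation vector, rad) and "tvec" (3), from world to camera coordinates, as OpenCV has them. Camera axes: x right, y down, z forward; pixel columns grow to the right and rows downward; lengths in m; the calibration is good to about 2 mm. A picture is of the moment at which its call begins: read the wrist's pose just before it. calibration takes no time and is no camera call; for the wrist camera it gives the pose at the moment of the call.
A pose or a line that the arm cannot do raises env.PlanningError and nothing moves.
- job.job_done(): hands the job in; it is judged then, once.
The state is a dict: "time": time; "qpos": joint angles; "joint_velocities": joint speeds; "joint_torque": joint torques, N m; "tcp_pos": TCP position; "orientation": TCP orientation; "force": force on the tool from outside, world axes, zero at the start; "torque": the same for the moment, N m; "opening": finger opening in m; "gripper_force": force on a finger pad.
Only numpy, scipy, OpenCV 4.12 (cv2) and the standard library are available. Lean on these libraries where they do the work, as an engineer would, in place of code of your own. Each camera call takes 0.05 s, during which the arm holds its last target. There are 200 camera calls.

## Working session

There is one attempt and no reset: what is moved stays moved. The work goes in short steps, each a Python script; the robot and the scene stay as the last script left them, time stands still between calls to the robot, and variables do not carry over. Pictures are saved under pics/ and viewed, at most 10 in all, crops included, and the job is handed in when it is done.

```bash
mkdir -p pics
python3 - <<'E'
from cell import env,camera,calibration
import cv2,numpy as np
for n in("top","scene"):
    p,d=camera(n); cv2.imwrite(f"pics/{n}0.png",p); np.save(f"pics/{n}0.npy",d); print(n,calibration(n))
s=env.get_state();print(s["time"],s["orientation"],s["opening"])
E
```

```text
top {'fx': 497.6365671120303, 'fy': 497.6365671120303, 'cx': 259.2345687103682, 'cy': 196.1925685777558, 'rvec': array([ 2.19340761, -2.17494309,  0.09898975]), 'tvec': array([-0.06888647,  0.53404701,  1.13958313])}
scene {'fx': 388.9660741529213, 'fy': 388.9660741529213, 'cx': 251.24437502939685, 'cy': 191.49507760350227, 'rvec': array([ 1.56580798,  2.07177335, -0.79112479]), 'tvec': array([ 0.23293028, -0.33422448,  1.30394394])}
0.1 [-8.00413692e-04  9.75259492e-01  2.21061583e-01 -2.42198831e-04] 0.08542667124186402
```

View pics/top0.png

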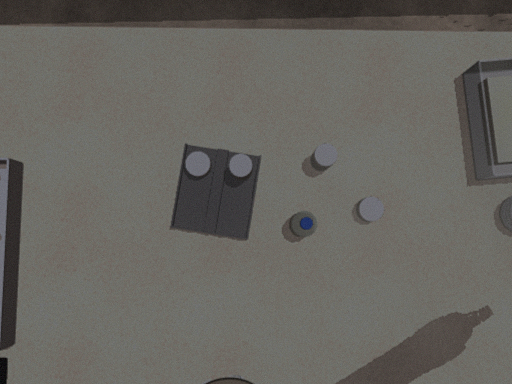

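View pics/scene0.png

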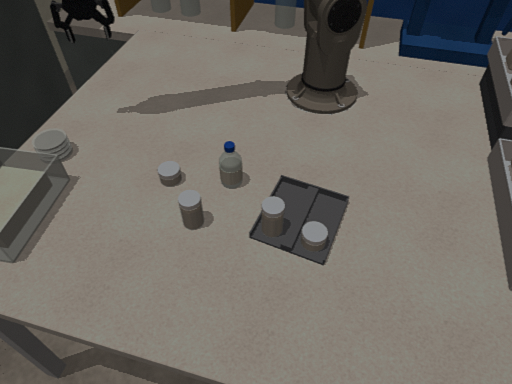

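Top view: the old jar's cap is at (240,165) in the right lane, the rack pot at (198,164), the new jar's cap at (325,155), the bottle at (303,225), the bench pot at (370,209). The rack's corners are roughly (186,145), (261,155), (247,239), (172,228), with the front at the bottom of the picture.

```bash
cat > h.py <<'E'
import cv2,numpy as np
from cell import env,kin,camera,calibration,job
def ray(c,u,v,z):
    R=cv2.Rodrigues(c["rvec"])[0]; o=-R.T@c["tvec"]
    d=R.T@np.array([(u-c["cx"])/c["fx"],(v-c["cy"])/c["fy"],1]); return o+d*(z-o[2])/d[2]
def proj(c,P):
    K=np.array([[c["fx"],0,c["cx"]],[0,c["fy"],c["cy"]],[0,0,1]])
    return cv2.projectPoints(np.array(P,float),c["rvec"],c["tvec"],K,None)[0][:,0]
def quat(a):  # tool down, closing axis (tool y) at world angle a
    y=np.array([np.cos(a),np.sin(a),0]);z=np.array([0,0,-1.]);x=np.cross(y,z)
    from scipy.spatial.transform import Rotation as Ro
    return np.roll(Ro.from_matrix(np.c_[x,y,z]).as_quat(),1)
E
python3 - <<'E'
from h import *
c=calibration("top");p=cv2.imread("pics/top0.png");d=np.load("pics/top0.npy")
g=cv2.cvtColor(p,6)
def blob(u,v,r,z,thr):
    m=np.zeros_like(g);cv2.circle(m,(u,v),r,255,-1);m[g<thr]=0
    n,l,s,ce=cv2.connectedComponentsWithStats(m);k=1+np.argmax(s[1:,4]);
    return ce[k],s[k],ray(c,*ce[k],z),d[int(ce[k][1]),int(ce[k][0])]
print(g[165,240],g[164,198],g[155,325],g[200,190],g[200,280],g[250,350])
for u,v,z in((240,165,.096),(198,164,.048),(325,155,.09),(370,209,.042)): print(blob(u,v,17,z,130))
m=((g<85)*255).astype(np.uint8);m[:,:150]=0;m[:,275:]=0;m[:120]=0;m[260:]=0
m=cv2.morphologyEx(m,cv2.MORPH_CLOSE,np.ones((5,5)))
ct=max(cv2.findContours(m,0,2)[0],key=cv2.contourArea);b=cv2.minAreaRect(ct);bp=cv2.boxPoints(b)
print(b);W=[ray(c,*q,.02)for q in bp];print(np.round(W,4))
print("bottle",ray(c,306,224,.14))
cv2.drawContours(p,[bp.astype(int)],0,(0,255,0),1)
for u,v in((240,165),(325,155)):cv2.circle(p,(u,v),2,(0,0,255),-1)
cv2.imwrite("pics/a.png",cv2.resize(p[120:260,150:400],None,fx=3,fy=3))
E
```

```text
106 115 113 61 115 109Traceback (most recent call last):
  File "<stdin>", line 9, in <module>
  File "<stdin>", line 6, in blob
    return _wrapfunc(a, 'argmax', axis=axis, out=out, **kwds)
    return bound(*args, **kwds)
ValueError: attempt to get argmax of an empty sequence
```

Run:
```python
from h import *
c=calibration("top");p=cv2.imread("pics/top0.png");d=np.load("pics/top0.npy")
g=cv2.cvtColor(p,6);pi=p.astype(int);br=pi[...,0]-pi[...,2]
for u,v in((240,165),(198,164),(325,155),(370,209),(280,200),(325,170)):print(p[v,u],br[v,u])
def blob(u,v,r,z):
    m=np.zeros_like(g);cv2.circle(m,(u,v),r,255,-1);m[(g<88)|(br<-2)]=0
    n,l,s,ce=cv2.connectedComponentsWithStats(m);k=1+np.argmax(s[1:,4])
    (x,y),rr=cv2.minEnclosingCircle(np.argwhere(l==k)[:,::-1].astype(np.float32))
    return ce[k],(x,y,rr),s[k][4],ray(c,*ce[k],z),d[int(ce[k][1]),int(ce[k][0])]
for u,v,z in((240,165,.096),(198,164,.048),(325,155,.09),(370,209,.042)):
    try:print(blob(u,v,17,z))
    except Exception as e:print(e)
m=((g<80)*255).astype(np.uint8);m[:,:150]=0;m[:,275:]=0;m[:120]=0;m[260:]=0
m=cv2.morphologyEx(m,cv2.MORPH_CLOSE,np.ones((5,5)))
ct=max(cv2.findContours(m,0,2)[0],key=cv2.contourArea);b=cv2.minAreaRect(ct);bp=cv2.boxPoints(b)
print(b);W=[ray(c,*q,.02)for q in bp];print(np.round(W,4))
print("bottle",ray(c,306,224,.14))
P=cv2.resize(p[120:260,150:400],None,fx=3,fy=3)*1
P=cv2.convertScaleAbs(P,alpha=1.8)
cv2.drawContours(P,[((bp-[150,120])*3+1).astype(int)],0,(0,255,0),1)
cv2.imwrite("pics/a.png",P)
```

```text
[114 104 108] 6
[123 114 113] 10
[121 114 108] 13
[114 107 108] 6
[114 115 115] -1
[90 93 96] -6
(array([240.24703088, 164.55581948]), (240.0, 162.55555725097656, 13.592489242553711), np.int32(421), array([ 0.5979044 , -0.02145907,  0.096     ]), np.float32(1.0908037))
(array([197.45647558, 163.17409766]), (197.36207580566406, 163.12069702148438, 12.346006393432617), np.int32(471), array([0.60716074, 0.07805373, 0.048     ]), np.float32(1.1405026))
(array([325.74407583, 154.13270142]), (325.7588195800781, 154.00588989257812, 11.866486549377441), np.int32(422), array([ 0.62385625, -0.21036617,  0.09      ]), np.float32(1.1023604))
(array([371.14959016, 208.35860656]), (371.45684814453125, 208.02549743652344, 12.777118682861328), np.int32(488), array([ 0.50724688, -0.32121058,  0.042     ]), np.float32(1.1415247))
((215.2973175048828, 191.78379821777344), (78.8130874633789, 86.6112289428711), 8.972626686096191)
[[ 0.4579  0.1431  0.02  ]
 [ 0.6592  0.1159  0.02  ]
 [ 0.6318 -0.0677  0.02  ]
 [ 0.4309 -0.0379  0.02  ]]
bottle [ 0.46756693 -0.16148698  0.14      ]
```

View pics/a.png

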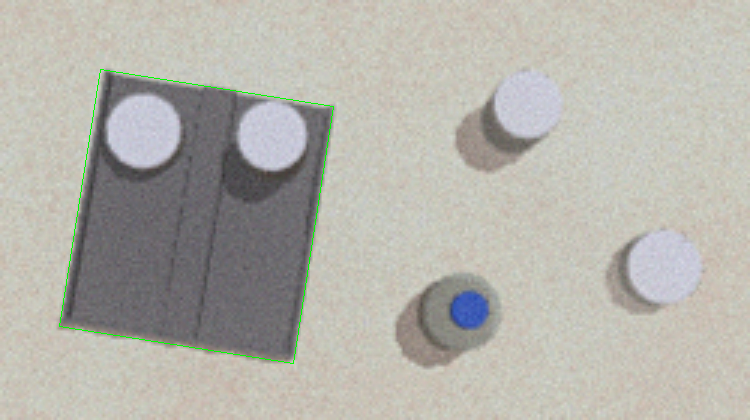

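The overlay fits the rack outline well (203 x 186 mm against 200 x 182). The old jar is in the -y lane at about (0.061, -0.052) in the rack frame, and the new jar is at world (0.624, -0.210). I'll move the old jar first.

```bash
cat >> h.py <<'E'
TH=-0.143; C=np.array([.545,.0383]); ex=np.array([np.cos(TH),np.sin(TH)]); ey=np.array([-ex[1],ex[0]])
def W(x,y,z): return np.r_[C+x*ex+y*ey,z]
def toR(p): d=np.array(p)[:2]-C; return d@ex,d@ey
Q=quat(TH-np.pi/2)
E
python3 - <<'E'
from h import *
old=np.array([.598,-.0215])
S=env.get_state
for t in(W(-.064,-.05,.2),np.r_[old,.2],[.624,-.21,.2],W(-.004,-.05,.2)): print(np.round(kin.inverse_kinematics(t,Q),2))
env.reach(np.r_[old,.22],Q)
cw=calibration("wrist");p,d=camera("wrist");cv2.imwrite("pics/w.png",p);print(proj(cw,[[*old,.096]]))
print(env.movel(np.r_[old,.119],stop_force=10))
env.grip(.04,30);print(S()["opening"],S()["gripper_force"])
env.movel(np.r_[old,.127],.1)
t=W(-.065,-.05,.127);print(env.movel(t,.12,stop_force=12),toR(S()["tcp_pos"]))
q=S()["tcp_pos"];print(env.movel([q[0],q[1],.117],.05,stop_force=6),S()["tcp_pos"],S()["force"])
env.grip(.085);q=S()["tcp_pos"];env.movel([q[0],q[1],.23]);
p,d=camera("top");cv2.imwrite("pics/b.png",p);print(S()["time"])
x=cv2.convertScaleAbs(cv2.resize(p[120:260,150:400],None,fx=2,fy=2),alpha=1.8)
cv2.imwrite("pics/b2.png",np.vstack([x,cv2.resize(cv2.imread("pics/w.png"),(500,300))]))
E
```

```text
[ 0.13  0.31 -0.3   2.1   0.13  0.75 -1.97]
[ 0.05  0.47 -0.16  1.83  0.1   0.85 -1.87]
[ 0.24  0.55 -0.02  1.69  0.01  0.9  -1.49]
[ 0.09  0.39 -0.22  1.98  0.12  0.79 -1.92]
[[247.29750013 218.72628187]]
False
0.05153244216734318 30.659034848213196
False (np.float64(-0.06409700998623781), np.float64(-0.04987197384161709))
True [ 0.47537522 -0.0022466   0.11905595] [ 0.46667761  0.53938694 -2.09733962]
6.8083
```

View pics/b2.png

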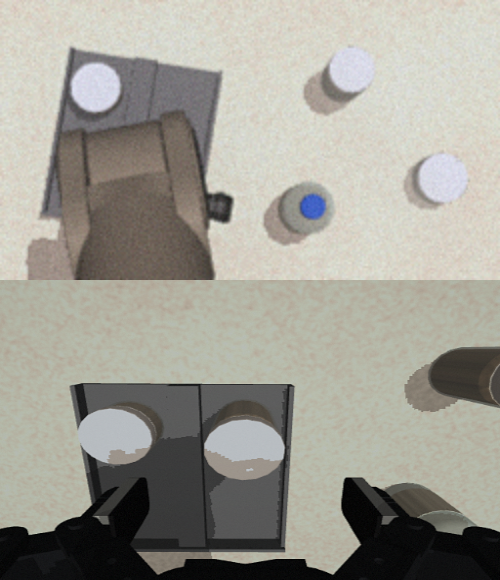

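Top: the arm hides the old jar, and the rack pot and bench items have not moved. Wrist: the old jar's cap was at about (250,216) against a predicted (247,219), so the pose was right to a few mm. Next I'll go over the new jar and check the old one from there.

Run:
```python
from h import *
new=np.array([.624,-.2105]);S=env.get_state
env.reach(np.r_[new,.24],Q)
p,_=camera("top");c=calibration("top")
g=cv2.cvtColor(p,6);pi=p.astype(int);br=pi[...,0]-pi[...,2]
u,v=proj(c,[W(-.064,-.05,.096)])[0].astype(int)
m=np.zeros_like(g);cv2.circle(m,(int(u),int(v)),17,255,-1);m[(g<88)|(br<-2)]=0
n,l,s,ce=cv2.connectedComponentsWithStats(m)
if n>1:
    k=1+np.argmax(s[1:,4]);print("old",s[k][4],toR(ray(c,*ce[k],.096)))
cw=calibration("wrist");w,_=camera("wrist");print(proj(cw,[[*new,.09],[new[0]+.01,new[1],.09],[new[0],new[1]+.01,.09]]),S()["time"])
x=cv2.convertScaleAbs(cv2.resize(p[120:260,150:400],None,fx=2,fy=2),alpha=1.8)
cv2.imwrite("pics/c.png",np.vstack([x,cv2.resize(w,(500,300))]))
```

```text
old 453 (np.float64(-0.06403262582928979), np.float64(-0.04927157329294563))
[[253.47472341 203.64964532]
 [251.46077919 189.78499144]
 [239.04208305 205.55411532]] 7.9167
```

View pics/c.png

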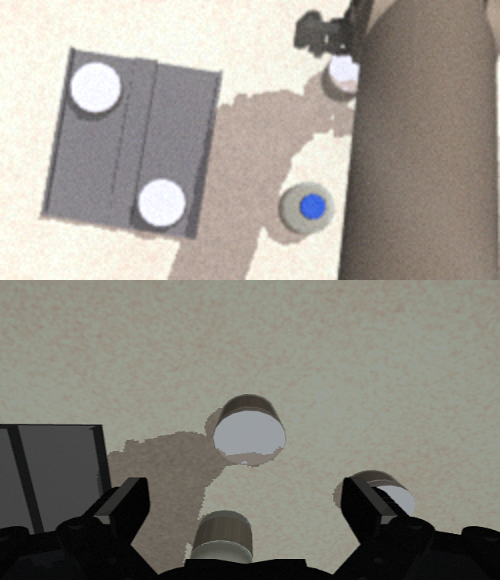

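The old jar stands upright at rack (-0.064, -0.049). The new jar's cap is at about (255,202) in the wrist view, against a predicted (253,204). Now I'll pick and place it.

Run:
```python
from h import *
new=np.array([.624,-.2105]);S=env.get_state
print(env.movel(np.r_[new,.113],.15,stop_force=10))
env.grip(.04,30);print(S()["opening"],S()["gripper_force"])
env.movel(np.r_[new,.25])
env.movel(W(-.003,-.05,.25),.2)
print(env.movel(W(-.003,-.05,.135),.15,stop_force=15))
print(env.movel(W(-.003,-.05,.116),.04,stop_force=6),S()["tcp_pos"],S()["force"])
env.grip(.085);q=S()["tcp_pos"];env.movel([q[0],q[1],.25])
env.reach([.624,-.3,.3],Q)
p,_=camera("top");c=calibration("top");s_,_=camera("scene")
g=cv2.cvtColor(p,6);pi=p.astype(int);br=pi[...,0]-pi[...,2]
for a in(-.064,-.003):
    u,v=proj(c,[W(a,-.05,.096)])[0].astype(int)
    m=np.zeros_like(g);cv2.circle(m,(int(u),int(v)),14,255,-1);m[(g<88)|(br<-2)]=0
    n,l,s,ce=cv2.connectedComponentsWithStats(m)
    if n>1:
        k=1+np.argmax(s[1:,4]);print(s[k][4],toR(ray(c,*ce[k],.096)))
print(S()["time"])
f=lambda im:cv2.convertScaleAbs(cv2.resize(im,None,fx=2,fy=2),alpha=1.6)
cv2.imwrite("pics/d.png",np.vstack([f(p[120:260,150:400]),f(s_[140:280,150:400])]))
```

```text
False
0.051332286892268354 31.47221267223358
False
True [ 0.53531052 -0.01087482  0.11929798] [ 0.42685223 -0.28591994  2.16294793]
442 (np.float64(-0.0645949794938969), np.float64(-0.04937984268929367))
440 (np.float64(-0.003432141771607373), np.float64(-0.049370410655804595))
15.7083
```

View pics/d.png

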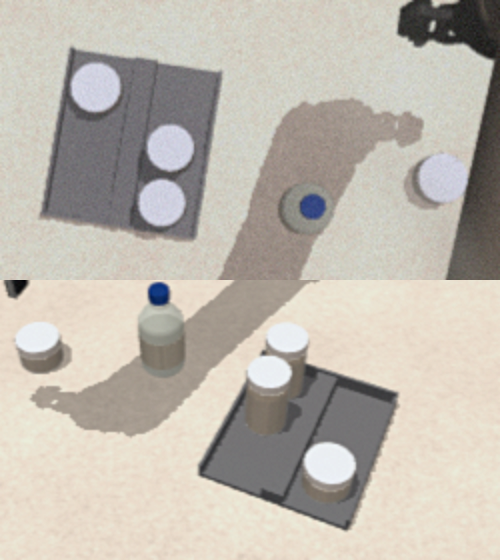

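Both jars stand upright in the same lane, with caps at (162,203) and (170,148) in the top crop. Their centres are 61 mm apart, and the pot at (96,87) has not moved.

```bash
python3 -c "
from cell import job;print(job.job_done())"
```

```text
the job is handed in; nothing more can be done
None
```

The job is handed in at about 16 s of the 51 s allowed: the old jar stands at the front about 6 mm from the lip, the new jar stands about 9 mm behind it in the same lane, and the squat pot was left where it was.

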